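# One stroke of the hand-cranked box feeder

## Robot

A 6-joint arm with a two-finger parallel gripper is mounted at the origin on a cart in front of the work surface, level with it; the furniture and walls round the work are solid. World frame = base frame: x ahead of the robot, y to its left, z up, the work surface at z = 0. Lengths are in m, angles in rad, forces in N, time in s.
With the tool pointing down it reaches from about 0.35 to 0.975 m from the base axis. Payload 17.4 kg.
Tool frame: the origin (TCP) lies between the finger pads; the fingertips stand 8 mm ahead of it and the grasp point (between the pads) lies 11 mm behind it; z points along the fingers, y is the line along which they close (so a half turn about z gives the same grasp; the last joint's range is limited). The gripper opens to 85 mm and grips with 20 to 120 N. Pads are 22 mm wide; open, the fingers measure 114 mm over their backs; the gripper's body (76 mm by 85 mm) begins 54 mm behind the grasp point. The pads swing forward as they close: fully open they stand 13 mm farther back than shut.
Start: joints at [-1.246, 0.116, 1.442, -0, 1.584, -0.038], TCP at [0.24, -0.631, 0.239] pointing down, gripper open.
Joint ranges: [-2.83, 2.83], [-0.83, 2.19], [0.07, 2.5], [-1.14, 4.28], [0.01, 3], [-2.97, 2.97]. Speed limits (rad/s): [1.89, 1.89, 2.22, 3.14, 3.14, 3.14].

## Interface

Orientations are given as a unit quaternion [x, y, z, w].
In Python, from bench import r, cams gives the robot as it stands.
- The arm moves only by the tool servo_tool, never from a script. Its argument "increments" is a list of rows, each a list of 2 entries, a list of its own where there are three numbers: the shift along the tool's x, y, z in mm, then the turn, a rotation vector about the tool's x, y, z in degrees. A call has 1 to 8 rows; each row is the pose to reach, as a shift and turn from the pose commanded when the call began, along the tool's axes at that moment; what a row does not reach only later rows make up. A row lasts 1/8 s, in which the tool goes at most 62.5 mm and 10.7 degrees, less where a joint would pass 70% of its speed; a pose out of reach is approached as far as the arm can. A call with a gripper value outside its range is refused whole. "hand" is the closure in counts, from 0 (fully open) to 255 (shut), set as the call begins (left out, the last holds). The fingers move at their own pace and stop on an object; "grip_force" is the grip in N (left out, the last holds). Time passes only in rows, so rows that repeat a pose let the fingers close. It gives the time, the measured TCP pose, the force, the opening and the grip force at its end, in the units of the state.
- r.sense(): the state, without advancing time (a new reading comes with each control period).
- cams.capture(name): name is "scene" or "top"; returns (picture, depth): 420x560x3 uint8, blue, green, red; 420x560 float32, m along the optical axis (not along the pixel's ray), 0 where there is no reading.
- cams.get_calibration(name): a dict with "camera_matrix" (3x3 intrinsics, pixels), "camera_from_world" (4x4, takes a point from world to camera coordinates). Camera axes: x right, y down, z forward; pixel columns grow to the right and rows downward; lengths in m; the calibration is good to about 2 mm. A picture is of the moment at which its call begins. get_calibration takes no time and is no camera call.
- r.finish_job(): hands the job in; it is judged then, once.
The state is a dict: "time": time; "qpos": joint angles; "dq": joint speeds; "joint_torque": joint torques, N m; "tool_pos": TCP position; "eef_rot": TCP orientation; "contact_force": force on the tool from outside, world axes, zero at the start; "wrist_torque": the same for the moment, N m; "grip_width": finger opening in m; "finger_force": force on a finger pad.
Only numpy, scipy, OpenCV 4.12 (cv2) and the standard library are available. Lean on these libraries where they do the work, as an engineer would, in place of code of your own. Each camera call takes 0.05 s, during which the arm holds its last target. There are 200 camera calls.

## Task

Feed one die-cast box through the hand-cranked feeder: push the box straight back off the apron until its long side lies flush against the back fence, and tip the guard shut over it. With the guard kept shut, turn the flywheel exactly one full revolution anticlockwise (seen from above), so that the ram alone carries the box along the fence and comes home again, the line on the wheel's rim back at the pointer. Then swing the guard fully open again, leave the box where the ram put it, and leave the other things lying about undisturbed.

Things in the scene. Friction and masses are not known exactly. Their poses are not given: they have to be found in the camera images.
- feeder: Box feeder, fixed: 12 mm bed, cam housing on its left. Origin: bench level, middle of the loading place; x points back to the fence, y along the fence to the housing. In mm: bed x -170 to 52, y -200 to 85; flat apron in front of x -35. Housing x -83 to 83, y 105 to 270, top z 68. Front rail of the run-out x -45 to -37, y -197 to -122, top z 34; open front between y -122 and the ram.
- diecast_box: Grey die-cast box, loose, 0.3 kg, starts on the apron. Body 66 mm wide (own x -33 to 33), 125 long (own y -54 to 71), 40 high; origin on its underside. A 6 mm rod sticks out of its -y end to y -74 at x 10, z 12. It starts with its y axis along the feeder's y within 0.2 rad, rod away from the housing. Flush at the fence its origin is at feeder x = 1 mm.
- fence (a point): Point on the front face of the back fence, at its top edge, behind the middle of the loading place: feeder x 34, y 0, z 46 mm. The fence runs along the feeder's y from -200 to 80 mm. Two hinge posts behind it, feeder x 50 to 66, y -105 and 85, top z 79.
- ram_face (a point): Middle of the ram's face, 44 mm wide, 30 high; moves with the ram. Home at feeder y = 90 mm, z 32; the flywheel moves it 90 mm toward -y, to y = 0, in the first half turn and back in the second, so the box's near end is carried to y = 0 (box origin y about -71).
- flywheel (a joint): Flywheel angle (rad): 0 at the start (home, rim line at the pointer), growing anticlockwise seen from above; one revolution is 6.283. Turns either way without stops; about 0.1 N m of friction stops it where it is left. Vertical axis at feeder x 0, y 185 mm; rim 160 mm across, top at z 104. Small upright pointer beside the rim at feeder x -87, y 185, top z 104.
- crank_handle (a point): Middle of the top end of the upright black crank handle on the flywheel: round post 20 mm across, fixed to the wheel 60 mm from its axis, from z 104 up to z 156 mm above the bench (this point). At home it stands on the robot's side of the axis (feeder -x). It can be pushed round from behind.
- guard (a joint): Angle (rad) of the clear guard with steel frame: 0 shut, level over the loading place; 1.75 fully open, leaning back past upright (stop); starts at 1.7 to 1.75. Hinge axis along feeder y at x 56, z 70 mm. Panel reaches 85 mm from the hinge, feeder y -95 to 75. Damped: tipped forward past upright it sinks shut by itself in a few seconds; past upright to the back it rests open.
- guard_bar (a point): Middle of the guard's bow handle: a round bar, 12 mm across, 90 mm long along feeder y, in the guard's plane beyond its free edge (34 mm gap), 125 mm from the hinge, at feeder y -10. Guard shut: feeder x -69, z 70 mm; fully open: x 78, z 193. A wall shelf hangs a little under 0.6 m above the bench from about world x 0.65 on: mind tall wrists.
- tape_roll: Bystander: black roll of tape, 60 mm across, 18 high, on the bench in front of the housing; origin on its underside.
- pliers: Bystander: long-nose pliers, 147 mm long, 15 high, flat on the bench beyond the housing, left (+y) of the feeder; origin at the middle of the underside.
- knob: Bystander: black instrument knob, 33 mm across, 20 high, on the right front corner of the bed; origin on its underside.
- jar: Bystander: flux jar with black lid, 52 mm across, 36 high, on the bench behind the housing; origin on its underside.

How it is judged:
By the outcome, as a careful person would: the job done as asked, in the order asked, and still so for the second after the job is handed in, with the robot touching nothing.
It also fails if it takes over 72 s, if anything falls off the work surface, if the arm or the gripper's body presses on something with over 40 N, if the wrist force passes 120 N, or if a joint passes its speed limit or range.

## Working session

There is one attempt and no reset: what is moved stays moved. The work goes in short steps, Python scripts to look and compute and a tool call to move; the robot and the scene stay as the last step left them, time stands still between calls to the robot, and variables do not carry over. Pictures are saved under pics/ and viewed, at most 10 in all, crops included, and the job is handed in when it is done.

Besides the shell and the picture viewer there is one more tool, called after "Emit:" as name([rows], argument=value, ...), one row to a line, values as JSON. servo_tool: Moves the arm, as the interface text tells. Its arguments: {"type":"object","properties":{"increments":{"type":"array"},"hand":{"type":"number"},"grip_force":{"type":"number"}},"required":["increments"]}

```bash
ls; mkdir -p pics; python3 - <<'E'
from bench import r,cams
import cv2,numpy as np
for n in("scene","top"):
    im,d=cams.capture(n); cv2.imwrite(f"pics/{n}0.png",im); np.save(f"pics/{n}0.npy",d)
    c=cams.get_calibration(n); print(n,np.round(c["camera_matrix"],1).tolist(),np.round(c["camera_from_world"],4).tolist())
print(r.sense())
E
```

```text
pics
scene [[443.7, 0.0, 273.0], [0.0, 443.7, 207.6], [0.0, 0.0, 1.0]] [[0.8396, -0.5427, -0.0252, -0.5329], [-0.2791, -0.3911, -0.877, 0.1329], [0.4661, 0.7433, -0.4799, 0.9058], [0.0, 0.0, 0.0, 1.0]]
top [[445.4, 0.0, 285.5], [0.0, 445.4, 206.0], [0.0, 0.0, 1.0]] [[-0.0153, -0.9999, 0.0002, -0.2361], [-0.9973, 0.0152, -0.0721, 0.5093], [0.0721, -0.0013, -0.9974, 1.2221], [0.0, 0.0, 0.0, 1.0]]
{'time': 0.1, 'qpos': array([-1.24581036e+00,  1.16407882e-01,  1.44219587e+00,  1.28350758e-05,
        1.58401938e+00, -3.78257075e-02]), 'dq': array([-6.99792000e-04, -3.62935693e-03, -3.00657693e-03,  1.74954527e-05,
       -1.41071592e-03,  1.05971035e-03]), 'joint_torque': array([ 2.18418187e-03, -7.33666921e+01, -6.33789039e+01, -6.32053479e-05,
        5.20567832e-03,  1.82473684e-05]), 'tool_pos': array([ 0.2394849 , -0.6309062 ,  0.23865793]), 'eef_rot': array([ 9.83590889e-01,  1.80412574e-01, -6.73727766e-05, -5.10852667e-04]), 'contact_force': array([-0.0028201 , -0.0123846 , -0.21489881]), 'wrist_torque': array([-0.0060928 ,  0.05217494, -0.00174165]), 'finger_force': 0.0, 'grip_width': 0.085164079415356}
```

View pics/top0.png

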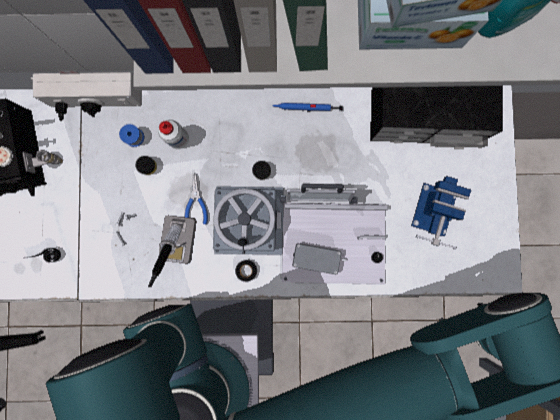

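View pics/scene0.png

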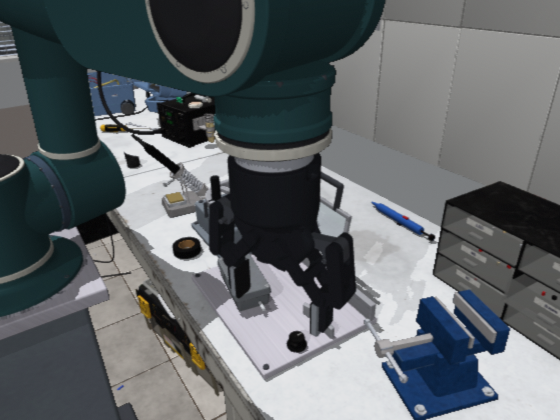

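The top picture shows the feeder at cols 213-387, rows 183-285, with the box at (320,258), the wheel hub at (247,218), the tape at (247,270) and the knob at (376,257). The arm hides much of the scene view. I'll enlarge a crop of the top view.

```bash
python3 - <<'E'
import cv2
im=cv2.imread("pics/top0.png")[170:295,205:395]
cv2.imwrite("pics/crop0.png",cv2.resize(im,None,fx=4,fy=4,interpolation=cv2.INTER_CUBIC))
E
cat > h.py <<'E'
from bench import r,cams
import numpy as np,cv2
from scipy.spatial.transform import Rotation as R
def px2w(n,u,v,z):
    "pixel -> world at height z"
    c=cams.get_calibration(n);K=np.array(c["camera_matrix"]);T=np.array(c["camera_from_world"])
    d=T[:3,:3].T@np.linalg.inv(K)@[u,v,1];o=-T[:3,:3].T@T[:3,3]
    return o+d*(z-o[2])/d[2]
def w2px(n,p):
    c=cams.get_calibration(n);K=np.array(c["camera_matrix"]);T=np.array(c["camera_from_world"])
    q=K@(T[:3,:3]@np.asarray(p)+T[:3,3]);return q[:2]/q[2]
def cloud(n,d):
    c=cams.get_calibration(n);K=np.array(c["camera_matrix"]);T=np.array(c["camera_from_world"])
    v,u=np.mgrid[:d.shape[0],:d.shape[1]]
    P=np.stack([u*d,v*d,d],-1)@np.linalg.inv(K).T
    return (P-T[:3,3])@T[:3,:3]
E
```

```text
(no output)
```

View pics/crop0.png

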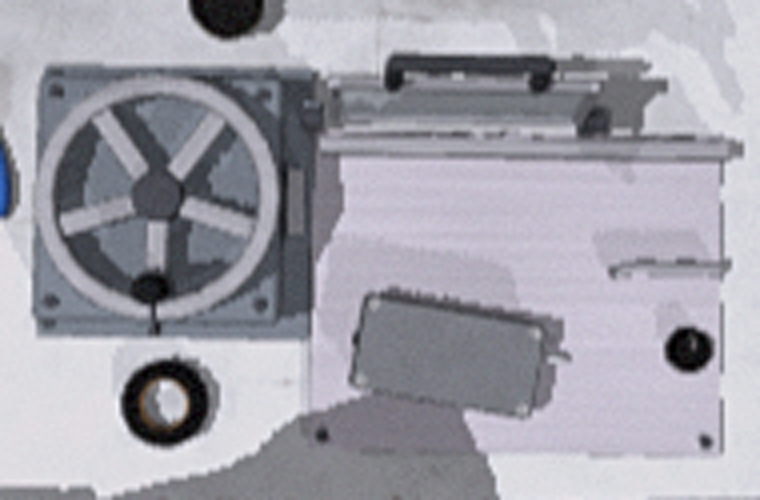

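The crop (4x, offset 205,170) shows the wheel centred at (157,197), the apron's front corners at (310,452) and (722,452), and the fence's right end at about (741,149). The box top corners are at (370,292), (547,327), (525,415) and (353,385). The guard bar lies along (388-553, 66), the pointer and handle are at (152,290), and the rail runs from (612,270) to (728,265).

```bash
python3 - <<'E'
from h import *
f=lambda x,y,z:px2w("top",(x+.5)/4-.5+205,(y+.5)/4-.5+170,z)
A=[(157,197,.104,0,185),(310,453,.012,-170,85),(722,453,.012,-170,-200),(741,156,.046,34,-200),(612,271,.034,-45,-122),(728,271,.034,-45,-197)]
W=np.array([f(*a[:3])[:2] for a in A]);F=np.array([a[3:] for a in A])/1000
mw,mf=W.mean(0),F.mean(0);a,b=F-mf,W-mw
th=np.arctan2((a[:,0]*b[:,1]-a[:,1]*b[:,0]).sum(),(a*b).sum())
M=np.array([[np.cos(th),-np.sin(th)],[np.sin(th),np.cos(th)]]);t=mw-M@mf
print("feeder",t,th);print(np.round((F@M.T+t-W)*1000,1))
g=lambda p:(np.asarray(p)[:2]-t)@M*1000
for n,z,P in[("box",.052,[(366,290),(549,325),(526,417),(351,387)]),("bar",.193,[(388,66),(553,66)]),("handle",.156,[(151,285)]),("tape",.018,[(166,403)]),("knob",.032,[(689,350)]),("jar",.036,[(228,10)]),("rod",.024,[(568,357)])]:
    for p in P:w=f(*p,z);print(n,np.round(w,4),np.round(g(w),1))
d=np.load("pics/top0.npy");C=cloud("top",d)
for n,(x,y) in dict(boxtop=(447,352),bed=(500,220),bench=(60,440),rim=(42,197),bar=(470,66),handle=(151,284)).items():
    p=C[round(y/4+170),round(x/4+205)];print(n,np.round(p,4),np.round(g(p),1))
# box top points by height
m=(C[...,2]>.045)&(C[...,2]<.06);fx=(C[...,:2]-t)@M*1000
m&=(fx[...,0]<-48)&(fx[...,1]<80)&(fx[...,0]>-170)&(fx[...,1]>-150)
rc=cv2.minAreaRect(fx[m].astype(np.float32));print("box",rc,m.sum())
m=(C[...,2]>.17)&(C[...,2]<.25)&(fx[...,0]>30)&(fx[...,0]<130)&(abs(fx[...,1])<100);print("bar",fx[m].mean(0),np.median(C[m][:,2]),m.sum())
np.savez("feeder.npz",t=t,M=M,th=th)
E
```

```text
feeder [ 0.46314313 -0.32180322] -0.025491638604902837
[[ 0.1 -1.3]
 [ 2.2 -1.3]
 [-0.7 -1.4]
 [-0.1  5.2]
 [-0.4 -2.8]
 [-1.1  1.6]]
box [ 0.4052 -0.2709  0.052 ] [-59.2  49.4]
box [ 0.3799 -0.3936  0.052 ] [-81.4 -73.9]
box [ 0.3188 -0.3767  0.052 ] [-142.9  -58.5]
box [ 0.3405 -0.2597  0.052 ] [-124.1   58.9]
bar [ 0.5403 -0.283   0.193 ] [76.1 40.7]
bar [ 0.5388 -0.382   0.193 ] [ 77.1 -58.3]
handle [ 0.4113 -0.1362  0.156 ] [-56.6 184.2]
tape [ 0.3294 -0.1325  0.018 ] [-138.5  185.8]
knob [ 0.3608 -0.4913  0.032 ] [ -98. -172.]
jar [ 0.5992 -0.1793  0.036 ] [132.3 145.9]
rod [ 0.357  -0.4096  0.024 ] [-103.9  -90.5]
boxtop [ 0.362  -0.3261  0.054 ] [-101.    -6.9]
bed [ 0.4511 -0.3672  0.0119] [-10.9 -45.7]
bench [ 3.026e-01 -5.780e-02  2.000e-04] [-167.2  259.9]
rim [ 0.4684 -0.0637  0.1057] [ -1.3 258.2]
bar [ 0.5387 -0.3311  0.2028] [75.8 -7.4]
handle [ 0.411  -0.138   0.1593] [-56.9 182.4]
box ((-103.80841064453125, -6.0201873779296875), (124.46250915527344, 64.35382080078125), 80.10023498535156) 1089
bar [75.48996304 -8.17810976] 0.19798821811997452 235
```

```bash
cat >> h.py <<'E'
_f=np.load("feeder.npz");t,M,th=_f["t"],_f["M"],float(_f["th"])
def fw(x,y,z): "feeder mm -> world m"; return np.r_[M@np.array([x,y])/1000+t,z/1000]
def tof(p): return np.r_[(np.asarray(p)[:2]-t)@M*1000,p[2]*1000]
def Rd(yaw): "tool down, tool x at feeder yaw (deg)"; return R.from_euler("z",th+np.radians(yaw))*R.from_euler("x",np.pi)
def rel(pts,yaw):
    s=r.sense();R0=R.from_quat(s["eef_rot"]);print("t",round(s["time"],2),"at feeder",np.round(tof(s["tool_pos"]),1),"F",np.round(s["contact_force"],1),"w",round(s["grip_width"],4))
    for p in pts: print(p,np.round(R0.inv().apply(fw(*p)-s["tool_pos"])*1000,1),np.round((R0.inv()*Rd(yaw)).as_rotvec(degrees=True),1))
E
python3 - <<'E'
from h import *
rel([(-178,-6,150),(-178,-6,30)],0)
E
```

```text
t 0.1 at feeder [-215.7 -314.7  238.7] F [-0.  -0.  -0.2] w 0.0852
(-178, -6, 150) [ 151.8 -271.4   88.9] [-0.1  0.  22.2]
(-178, -6, 30) [ 151.8 -271.2  208.9] [-0.1  0.  22.2]
```

Emit:
servo_tool([
  [[30,-50,10],[0,0,5]],
  [[60,-100,30],[0,0,10]],
  [[90,-150,50],[0,0,15]],
  [[120,-200,70],[0,0,20]],
  [[152,-250,89],[0,0,22.2]],
  [[152,-271,89],[0,0,22.2]],
  [[152,-271,130],[0,0,22.2]],
  [[152,-271,170],[0,0,22.2]],
], hand=105)

```text
time: 1.1
tool_pos: [0.2855, -0.3235, 0.0685]
eef_rot: [1.0, -0.012, 0.0, 0.001]
contact_force: [-0.0, -0.6, 0.7]
grip_width: 0.0501
finger_force: 0.0
```

```bash
python3 - <<'E'
from h import *
rel([(-178,-6,30),(-46,-6,30)],0)
E
```

```text
t 1.1 at feeder [-177.5   -6.2   68.5] F [-0.  -0.6  0.7] w 0.0501
(-178, -6, 30) [-0.5 -0.3 38.5] [ 0.1 -0.   0.1]
(-46, -6, 30) [ 1.315e+02 -1.000e-01  3.860e+01] [ 0.1 -0.   0.1]
```

Emit:
servo_tool([
  [[0,0,20],[0,0,0]],
  [[0,0,38],[0,0,0]],
  [[10,0,38],[0,0,0]],
  [[20,0,38],[0,0,0]],
  [[30,0,38],[0,0,0]],
  [[38,0,38],[0,0,0]],
  [[46,0,38],[0,0,0]],
  [[54,0,38],[0,0,0]],
])

```text
time: 2.1
tool_pos: [0.3399, -0.3251, 0.0314]
eef_rot: [1.0, -0.012, -0.0, -0.0]
contact_force: [-3.7, 0.3, 2.7]
grip_width: 0.0505
finger_force: 1.7
```

Emit:
servo_tool([
  [[8,0,0],[0,0,0]],
  [[16,0,0],[0,0,0]],
  [[24,0,0],[0,0,0]],
  [[32,0,0],[0,0,0]],
  [[40,0,0],[0,0,0]],
  [[48,0,0],[0,0,0]],
  [[55,0,0],[0,0,0]],
  [[60,0,0],[0,0,0]],
])

```text
time: 3.1
tool_pos: [0.3999, -0.3266, 0.0313]
eef_rot: [1.0, -0.012, -0.0, -0.0]
contact_force: [-2.9, -1.7, 2.6]
grip_width: 0.0503
finger_force: 1.8
```

```bash
python3 - <<'E'
from h import *
rel([(-46,-6,30)],0)
im,d=cams.capture("top");C=cloud("top",d);fx=(C[...,:2]-t)@M*1000
m=(C[...,2]>.048)&(C[...,2]<.06)&(fx[...,0]<20)&(fx[...,0]>-60)&(fx[...,1]<85)&(fx[...,1]>-95);print(cv2.minAreaRect(fx[m].astype(np.float32)),m.sum())
cv2.imwrite("pics/p1.png",cv2.resize(im[170:295,205:395],None,fx=4,fy=4,interpolation=cv2.INTER_CUBIC))
E
```

```text
t 3.1 at feeder [-63.1  -6.4  31.3] F [-2.9 -1.7  2.6] w 0.0503
(-46, -6, 30) [17.1 -0.4  1.3] [-0.   0.   0.1]
((-1.3632488250732422, 0.0601043701171875), (27.049177169799805, 122.02581024169922), 0.8534830808639526) 103
```

View pics/p1.png

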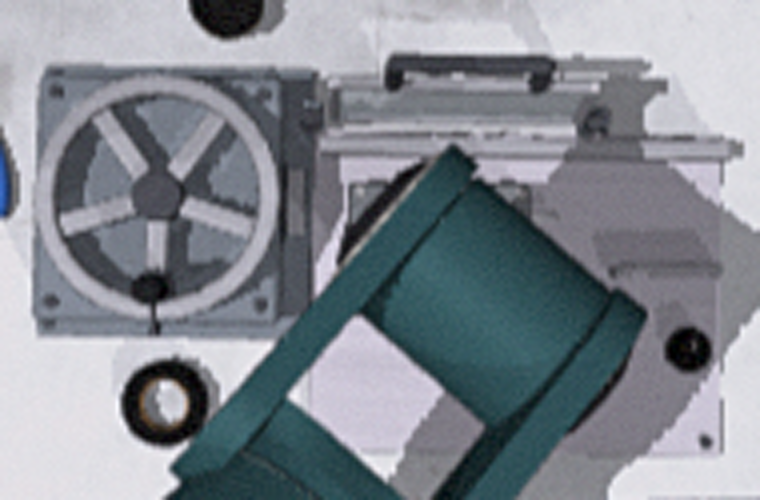

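The box is nearly square to the fence, with its rear edge showing at row ~183 in the crop, about 20 mm short of the fence.

Emit:
servo_tool([
  [[7,0,0],[0,0,0]],
  [[13,0,0],[0,0,0]],
  [[16,0,0],[0,0,0]],
  [[18,0,0],[0,0,0]],
  [[19,0,0],[0,0,0]],
  [[19,0,0],[0,0,0]],
])

```text
time: 3.9
tool_pos: [0.4182, -0.3269, 0.0312]
eef_rot: [1.0, -0.012, -0.0, -0.0]
contact_force: [-3.1, 0.5, 1.2]
grip_width: 0.0501
finger_force: 1.9
```

```bash
python3 - <<'E'
from h import *
rel([(-43,-6,31)],0)
E
```

```text
t 3.9 at feeder [-44.8  -6.3  31.2] F [-3.1  0.5  1.2] w 0.0501
(-43, -6, 31) [ 1.8 -0.3  0.2] [-0.  0.  0.]
```

Emit:
servo_tool([
  [[1,0,0],[0,0,0]],
  [[2,0,0],[0,0,0]],
  [[2,0,0],[0,0,0]],
])

```text
time: 4.28
tool_pos: [0.4185, -0.3268, 0.0312]
eef_rot: [1.0, -0.013, -0.002, -0.001]
contact_force: [-23.9, 5.3, 11.6]
grip_width: 0.05
finger_force: 12.3
```

Emit:
servo_tool([
  [[1,0,0],[0,0,0]],
  [[2,0,0],[0,0,0]],
  [[2,0,0],[0,0,0]],
])

```text
time: 4.65
tool_pos: [0.4187, -0.3267, 0.0312]
eef_rot: [1.0, -0.013, -0.005, -0.001]
contact_force: [-46.5, 8.8, 23.7]
grip_width: 0.0501
finger_force: 23.0
```

Emit:
servo_tool([
  [[-20,0,0],[0,0,0]],
  [[-45,0,0],[0,0,0]],
  [[-45,0,-50],[0,0,10]],
  [[-45,0,-100],[0,0,20]],
  [[-45,0,-150],[0,0,30]],
  [[-45,0,-200],[0,0,40]],
  [[-45,0,-200],[0,0,50]],
  [[-45,0,-200],[0,0,60]],
], hand=160)

```text
time: 5.65
tool_pos: [0.3775, -0.3262, 0.2322]
eef_rot: [0.858, -0.513, 0.001, 0.0]
contact_force: [-0.1, -0.3, -0.1]
grip_width: 0.032
finger_force: 0.0
```

```bash
python3 - <<'E'
from h import *
print(r.sense()["qpos"])
rel([(78,-8,225),(78,-8,190),(76,-8,190)],-90)
im,d=cams.capture("top")
cv2.imwrite("pics/p2.png",cv2.resize(im[170:295,205:395],None,fx=4,fy=4,interpolation=cv2.INTER_CUBIC))
E
```

```text
[-7.63897184e-01 -2.74159109e-01  1.82060707e+00  3.70798865e-04
  1.59296846e+00  1.88453474e+00]
t 5.65 at feeder [-85.5  -6.5 232.2] F [-0.1 -0.3 -0.1] w 0.032
(78, -8, 225) [  82.3 -141.3    7.5] [-0.1 -0.1 29.7]
(78, -8, 190) [  82.2 -141.2   42.5] [-0.1 -0.1 29.7]
(76, -8, 190) [  81.2 -139.5   42.5] [-0.1 -0.1 29.7]
```

View pics/p2.png

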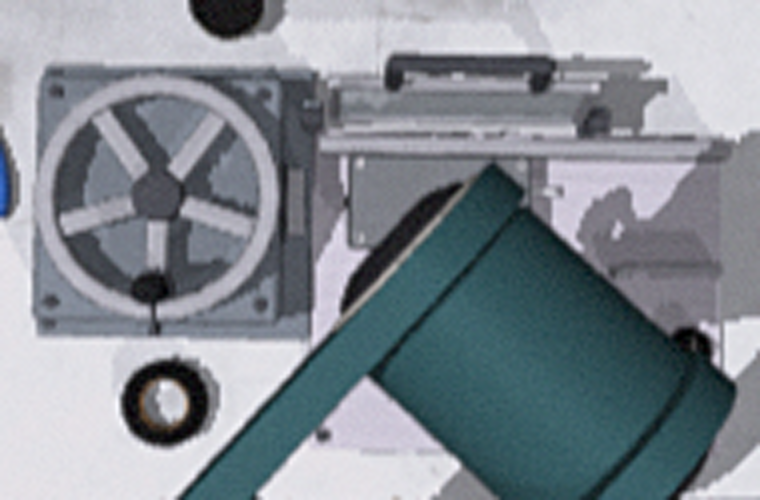

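The box lies flush on the fence, its rear edge at row ~157 in the crop, and the bar is still at row 66. Next I straddle the bar.

Emit:
servo_tool([
  [[20,-35,5],[0,0,8]],
  [[40,-70,7],[0,0,16]],
  [[60,-105,7],[0,0,24]],
  [[82,-140,7],[0,0,29.7]],
  [[82,-140,7],[0,0,29.7]],
  [[82,-140,20],[0,0,29.7]],
  [[82,-140,42],[0,0,29.7]],
  [[82,-140,42],[0,0,29.7]],
])

```text
time: 6.7
tool_pos: [0.5382, -0.3307, 0.1866]
eef_rot: [-0.7, 0.714, 0.002, -0.0]
contact_force: [0.1, -0.8, 0.2]
grip_width: 0.0319
finger_force: 0.0
```

```bash
python3 - <<'E'
from h import *
rel([(20,-8,190),(20,-8,270)],-90)
im,d=cams.capture("scene")
cv2.imwrite("pics/s3.png",im[60:300,180:480])
E
```

```text
t 6.7 at feeder [ 75.3  -6.9 186.6] F [ 0.1 -0.8  0.2] w 0.0319
(20, -8, 190) [ 0.7 55.3 -3.2] [0.2 0.1 0.4]
(20, -8, 270) [  0.6  55.5 -83.2] [0.2 0.1 0.4]
```

View pics/s3.png

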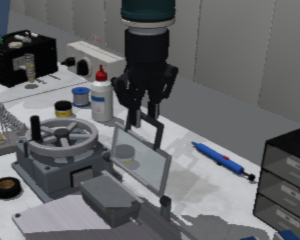

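The fingers straddle the bar at (150,118) in the crop. I pull it forward past upright.

Emit:
servo_tool([
  [[0,12,0],[0,0,0]],
  [[0,26,0],[0,0,0]],
  [[0,40,0],[0,0,0]],
  [[0,54,2],[0,0,0]],
  [[0,66,5],[0,0,0]],
  [[0,76,8],[0,0,0]],
  [[0,84,-25],[0,0,0]],
  [[0,84,-80],[0,0,0]],
])

```text
time: 7.75
tool_pos: [0.4544, -0.3291, 0.2685]
eef_rot: [-0.7, 0.714, 0.002, -0.0]
contact_force: [0.2, 0.0, -0.5]
grip_width: 0.0318
finger_force: 0.0
```

```bash
python3 - <<'E'
from h import *
rel([(-58,184,215),(-58,184,124)],-90)
im,d=cams.capture("top");C=cloud("top",d);fx=(C[...,:2]-t)@M*1000
cv2.imwrite("pics/p4.png",im)
m=(C[...,2]>.145)&(C[...,2]<.17)&(np.hypot(fx[...,0]+57,fx[...,1]-184)<15);print("handle",fx[m].mean(0),m.sum(),C[m][:,2].mean())
E
```

```text
t 7.75 at feeder [ -8.6  -7.5 268.5] F [ 0.2  0.  -0.5] w 0.0318
(-58, 184, 215) [-191.6   48.2   54. ] [0.2 0.1 0.3]
(-58, 184, 124) [-191.4   47.9  145. ] [0.2 0.1 0.3]
handle [-60.59336033 186.28399896] 52 0.15633481944856478
```

Emit:
servo_tool([
  [[-30,8,0],[0,0,-10]],
  [[-60,16,0],[0,0,-20]],
  [[-90,24,10],[0,0,-30]],
  [[-120,32,20],[0,0,-40]],
  [[-150,40,40],[0,0,-50]],
  [[-180,48,54],[0,0,-60]],
  [[-192,50,54],[0,0,-70]],
  [[-192,50,54],[0,0,-80]],
], hand=130)

```text
time: 8.8
tool_pos: [0.4091, -0.1357, 0.215]
eef_rot: [0.996, -0.093, 0.0, -0.0]
contact_force: [0.1, 0.2, -0.1]
grip_width: 0.0418
finger_force: 0.0
```

```bash
python3 - <<'E'
from h import *
rel([(-60,185,200),(-60,185,126)],0)
print(r.sense()["qpos"])
im,d=cams.capture("top");C=cloud("top",d)
cv2.imwrite("pics/p4.png",cv2.resize(im[170:295,205:395],None,fx=4,fy=4,interpolation=cv2.INTER_CUBIC))
E
```

```text
t 8.8 at feeder [-58.8 184.7 215. ] F [ 0.1  0.2 -0.1] w 0.0418
(-60, 185, 200) [-1.2 -0.1 15. ] [-0.  -0.  -9.2]
(-60, 185, 126) [-1.3 -0.1 89. ] [-0.  -0.  -9.2]
[-3.79573751e-01 -4.32705710e-01  1.96623420e+00  1.01909147e-04
  1.60773064e+00  1.37811266e+00]
```

View pics/p4.png

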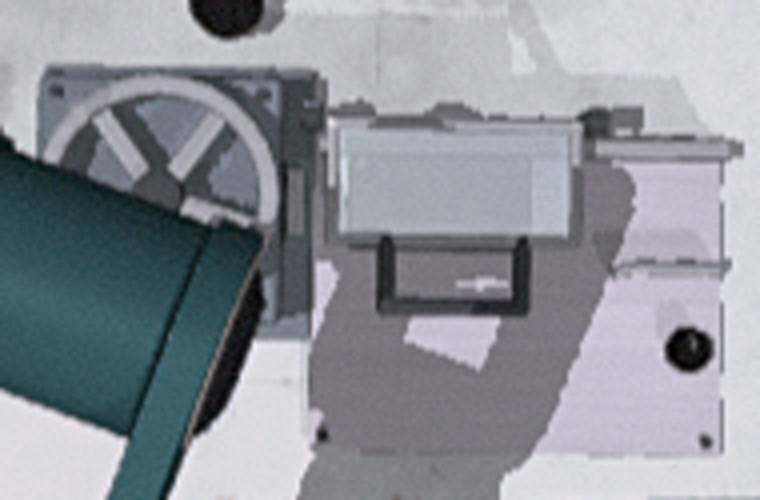

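The guard is down, its bar at row ~306 in the crop. I lower the gripper over the handle and grip it, then check the bar's height.

Emit:
servo_tool([
  [[-1,0,15],[0,0,-9.2]],
  [[-1,0,40],[0,0,-9.2]],
  [[-1,0,65],[0,0,-9.2]],
  [[-1,0,88],[0,0,-9.2]],
  [[-1,0,88],[0,0,-9.2]],
])

```text
time: 9.48
tool_pos: [0.4076, -0.1361, 0.1258]
eef_rot: [1.0, -0.018, -0.001, -0.0]
contact_force: [-0.7, -0.9, 0.1]
grip_width: 0.0417
finger_force: 0.0
```

Emit:
servo_tool([
  [[0,0,0],[0,0,0]],
  [[0,0,0],[0,0,0]],
  [[0,0,0],[0,0,0]],
  [[0,0,0],[0,0,0]],
], hand=255, grip_force=25)

```text
time: 9.98
tool_pos: [0.4087, -0.1365, 0.1284]
eef_rot: [1.0, -0.017, 0.001, 0.0]
contact_force: [-2.6, -0.1, 7.4]
grip_width: 0.0193
finger_force: 25.8
```

```bash
python3 - <<'E'
from h import *
rel([(-60,185,126)],0)
print(r.sense()["qpos"])
im,d=cams.capture("top");C=cloud("top",d);fx=(C[...,:2]-t)@M*1000
u,v=w2px("top",fw(-69,-10,76));print(u,v,[(np.round(fx[i,round(u)]),round(C[i,round(u),2],4)) for i in range(round(v)-2,round(v)+3)])
# circle rows, tool frame at start: handle at tool yaw 0, radius 60, ccw
for k in range(1,17):
    a=np.radians(k*180/16);c=np.array([60-60*np.cos(a),-60*np.sin(a)]) # feeder dx,dy
    print(k,np.round([c[0],-c[1]],0),-k*11.25)
E
```

```text
t 9.97 at feeder [-59.2 183.9 128.4] F [-2.6 -0.1  7.4] w 0.0193
(-60, 185, 126) [-0.9 -1.1  2.4] [ 0.  -0.1 -0.5]
[-3.81407759e-01 -3.95708203e-01  2.08089080e+00 -1.16671727e-04
  1.45513462e+00  1.22313620e+00]
318.824050691553 246.16633561227593 [(array([-64., -15.]), np.float64(0.0124)), (array([-66., -11.]), np.float64(0.0743)), (array([-69., -10.]), np.float64(0.0773)), (array([-71., -11.]), np.float64(0.0748)), (array([-74., -11.]), np.float64(0.073))]
1 [ 1. 12.] -11.25
2 [ 5. 23.] -22.5
3 [10. 33.] -33.75
4 [18. 42.] -45.0
5 [27. 50.] -56.25
6 [37. 55.] -67.5
7 [48. 59.] -78.75
8 [60. 60.] -90.0
9 [72. 59.] -101.25
10 [83. 55.] -112.5
11 [93. 50.] -123.75
12 [102.  42.] -135.0
13 [110.  33.] -146.25
14 [115.  23.] -157.5
15 [119.  12.] -168.75
16 [120.   0.] -180.0
```

Emit:
servo_tool([
  [[0.5,7.8,0],[0,0,-7.5]],
  [[2,15.5,-1],[0,0,-15]],
  [[4.6,23,-1],[0,0,-22.5]],
  [[8,30,-1],[0,0,-30]],
  [[12.4,36.5,-1],[0,0,-37.5]],
  [[17.6,42.4,-1],[0,0,-45]],
  [[23.5,47.6,-1],[0,0,-52.5]],
  [[30,52,-1],[0,0,-60]],
])

```text
time: 11.02
tool_pos: [0.4382, -0.1871, 0.1285]
eef_rot: [0.873, 0.488, 0.003, -0.001]
contact_force: [9.0, 18.6, -1.2]
grip_width: 0.0195
finger_force: 26.4
```

```bash
python3 - <<'E'
from h import *
rel([(-30,133,127)],60)
print(r.sense()["qpos"])
E
```

```text
t 11.03 at feeder [-28.3 134.1 128.5] F [ 9.  18.6 -1.2] w 0.0195
(-30, 133, 127) [-1.8 -0.9  1.5] [ 0.  -0.4 -0.2]
[-0.46072867 -0.27937275  1.99373583  0.0063727   1.42646909  0.0902446 ]
```

Emit:
servo_tool([
  [[1.8,7.8,0],[0,0,-7.5]],
  [[3.3,15.5,0],[0,0,-15]],
  [[5.9,23,0],[0,0,-22.5]],
  [[9.3,30,0],[0,0,-30]],
  [[13.7,36.5,0],[0,0,-37.5]],
  [[18.9,42.4,0],[0,0,-45]],
  [[24.8,47.6,0],[0,0,-52.5]],
  [[31.3,52,0],[0,0,-60]],
])

```text
time: 12.02
tool_pos: [0.4965, -0.1879, 0.1284]
eef_rot: [0.512, 0.859, 0.001, -0.003]
contact_force: [-18.6, 25.4, 11.4]
grip_width: 0.0191
finger_force: 27.6
```

```bash
python3 - <<'E'
from h import *
rel([(31,134,127)],120)
s=r.sense();print(s["qpos"],"Ftool",R.from_quat(s["eef_rot"]).inv().apply(s["contact_force"]))
E
```

```text
t 12.03 at feeder [ 30.  134.7 128.4] F [-18.6  25.4  11.4] w 0.0191
(31, 134, 127) [-1.2  0.5  1.4] [-0.  -0.3 -0.2]
[-0.41145036 -0.14587489  1.88185622  0.0031973   1.41061294 -0.90710451] Ftool [ 31.29247521  -4.31525163 -11.18268612]
```

Emit:
servo_tool([
  [[2.5,7.8,0],[0,0,-7.5]],
  [[4,15.5,0],[0,0,-15]],
  [[6.6,23,0],[0,0,-22.5]],
  [[10,30,0],[0,0,-30]],
  [[14.4,36.5,0],[0,0,-37.5]],
  [[19.6,42.4,0],[0,0,-45]],
  [[25.5,47.6,0],[0,0,-52.5]],
  [[32,52,0],[0,0,-60]],
])

```text
time: 13.02
tool_pos: [0.5275, -0.1372, 0.1285]
eef_rot: [0.015, 1.0, 0.0, -0.001]
contact_force: [-13.2, 0.3, 3.3]
grip_width: 0.0191
finger_force: 26.9
```

```bash
python3 - <<'E'
from h import *
rel([(60,187,127)],180)
s=r.sense();print(s["qpos"],"Ftool",R.from_quat(s["eef_rot"]).inv().apply(s["contact_force"]))
E
```

```text
t 13.03 at feeder [ 59.6 186.2 128.5] F [-13.2   0.3   3.3] w 0.0191
(60, 187, 127) [-0.4  0.8  1.5] [ 0.  -0.1 -0.2]
[-3.01055798e-01 -1.15369631e-01  1.85434048e+00 -3.86183455e-04
  1.40458060e+00 -1.84224058e+00] Ftool [13.16798315 -0.07762815 -3.24020528]
```

Emit:
servo_tool([
  [[0.5,0,0],[0,0,0]],
  [[0.5,0,0],[0,0,0]],
  [[0.5,0,0],[0,0,0]],
  [[0.5,0,-25],[0,0,0]],
  [[0.5,0,-52],[0,0,0]],
  [[0.5,0,-52],[0,0,10]],
  [[0.5,0,-52],[0,0,20]],
  [[0.5,0,-52],[0,0,30]],
], hand=130)

```text
time: 14.02
tool_pos: [0.5277, -0.1377, 0.1804]
eef_rot: [0.278, 0.961, 0.0, 0.0]
contact_force: [0.0, 0.1, -1.2]
grip_width: 0.0418
finger_force: 0.0
```

Emit:
servo_tool([
  [[0,0,0],[0,0,10]],
  [[0,0,0],[0,0,20]],
  [[0,0,0],[0,0,30]],
  [[0,0,0],[0,0,40]],
  [[0,0,0],[0,0,50]],
  [[0,0,0],[0,0,60]],
  [[0,0,0],[0,0,70]],
  [[0,0,0],[0,0,80]],
])

```text
time: 15.02
tool_pos: [0.5277, -0.1377, 0.1804]
eef_rot: [0.831, 0.557, 0.0, 0.0]
contact_force: [0.7, -0.6, -0.1]
grip_width: 0.0419
finger_force: 0.0
```

Emit:
servo_tool([
  [[0,0,0],[0,0,10]],
  [[0,0,0],[0,0,20]],
  [[0,0,0],[0,0,30]],
  [[0,0,0],[0,0,40]],
  [[0,0,0],[0,0,50]],
  [[0,0,0],[0,0,60]],
  [[0,0,0],[0,0,70]],
  [[0,0,0],[0,0,70]],
])

```text
time: 16.02
tool_pos: [0.5277, -0.1376, 0.1803]
eef_rot: [1.0, -0.017, 0.0, 0.0]
contact_force: [0.3, -0.5, 0.1]
grip_width: 0.0418
finger_force: 0.0
```

```bash
python3 - <<'E'
from h import *
rel([(60,186.5,180),(60,186.5,127)],0)
s=r.sense();print(s["qpos"])
E
```

```text
t 16.02 at feeder [ 59.8 185.8 180.3] F [ 0.3 -0.5  0.1] w 0.0418
(60, 186.5, 180) [ 0.2 -0.7  0.3] [ 0.  -0.  -0.4]
(60, 186.5, 127) [ 0.2 -0.7 53.3] [ 0.  -0.  -0.4]
[-3.01897407e-01 -1.46709843e-01  1.79687579e+00 -2.40799725e-05
  1.49132088e+00  1.30220064e+00]
```

Emit:
servo_tool([
  [[0,-0.5,20],[0,0,0]],
  [[0,-0.5,40],[0,0,-0.4]],
  [[0,-0.5,53],[0,0,-0.4]],
  [[0,-0.5,53],[0,0,-0.4]],
])

```text
time: 16.52
tool_pos: [0.5271, -0.1368, 0.1257]
eef_rot: [1.0, -0.013, -0.001, -0.0]
contact_force: [-0.3, 0.2, -0.2]
grip_width: 0.0418
finger_force: 0.0
```

Emit:
servo_tool([
  [[0,0,0],[0,0,0]],
  [[0,0,0],[0,0,0]],
  [[0,0,-1],[0,0,0]],
  [[0,0,-1],[0,0,0]],
], hand=255)

```text
time: 17.02
tool_pos: [0.5279, -0.137, 0.1281]
eef_rot: [1.0, -0.013, 0.0, 0.0]
contact_force: [5.9, -0.8, -7.7]
grip_width: 0.0194
finger_force: 25.2
```

Emit:
servo_tool([
  [[-0.5,-7.8,0],[0,0,-7.5]],
  [[-2,-15.5,0],[0,0,-15]],
  [[-4.6,-23,0],[0,0,-22.5]],
  [[-8,-30,0],[0,0,-30]],
  [[-12.4,-36.5,0],[0,0,-37.5]],
  [[-17.6,-42.4,0],[0,0,-45]],
  [[-23.5,-47.6,0],[0,0,-52.5]],
  [[-30,-52,0],[0,0,-60]],
])

```text
time: 18.02
tool_pos: [0.499, -0.0838, 0.1281]
eef_rot: [0.871, 0.491, 0.0, -0.0]
contact_force: [2.7, -0.3, -6.2]
grip_width: 0.0194
finger_force: 25.5
```

```bash
python3 - <<'E'
from h import *
rel([(30.5,238.5,127)],60)
s=r.sense();print(s["qpos"],"Ftool",R.from_quat(s["eef_rot"]).inv().apply(s["contact_force"]))
E
```

```text
t 18.02 at feeder [ 29.7 238.8 128.1] F [ 2.7 -0.3 -6.2] w 0.0194
(30.5, 238.5, 127) [0.1 0.8 1.1] [ 0.  -0.   0.2]
[-2.17049074e-01 -2.07291652e-01  1.93559000e+00  4.25934133e-04
  1.41306090e+00  3.28304919e-01] Ftool [1.20556308 2.48223811 6.24853755]
```

Low forces. I carry on.

Emit:
servo_tool([
  [[-0.5,-7.8,0],[0,0,-7.5]],
  [[-2,-15.5,0],[0,0,-15]],
  [[-4.6,-23,0],[0,0,-22.5]],
  [[-8,-30,0],[0,0,-30]],
  [[-12.4,-36.5,0],[0,0,-37.5]],
  [[-17.6,-42.4,0],[0,0,-45]],
  [[-23.5,-47.6,0],[0,0,-52.5]],
  [[-30,-52,0],[0,0,-60]],
])

```text
time: 19.02
tool_pos: [0.4387, -0.0825, 0.128]
eef_rot: [0.509, 0.861, 0.0, -0.0]
contact_force: [3.9, -2.1, -6.5]
grip_width: 0.019
finger_force: 25.4
```

Emit:
servo_tool([
  [[-0.5,-7.8,0],[0,0,-7.5]],
  [[-2,-15.5,0],[0,0,-15]],
  [[-4.6,-23,0],[0,0,-22.5]],
  [[-8,-30,0],[0,0,-30]],
  [[-12.4,-36.5,0],[0,0,-37.5]],
  [[-17.6,-42.4,0],[0,0,-45]],
  [[-23.5,-47.6,0],[0,0,-52.5]],
  [[-30,-52,0],[0,0,-60]],
])

```text
time: 20.02
tool_pos: [0.4074, -0.1338, 0.128]
eef_rot: [0.011, 1.0, 0.0, -0.0]
contact_force: [4.5, 0.6, -7.6]
grip_width: 0.0198
finger_force: 25.4
```

```bash
python3 - <<'E'
from h import *
rel([(-59.2,183.9,128)],180)
s=r.sense();print(s["qpos"],"Ftool",R.from_quat(s["eef_rot"]).inv().apply(s["contact_force"]))
E
```

```text
t 20.02 at feeder [-60.5 186.5 128. ] F [ 4.5  0.6 -7.6] w 0.0198
(-59.2, 183.9, 128) [-1.3 -2.6  0. ] [ 0.  -0.   0.2]
[-3.77041672e-01 -3.99764566e-01  2.08436515e+00  2.44812439e-04
  1.45729864e+00 -1.92580229e+00] Ftool [-4.48566933  0.74130898  7.58206007]
```

Emit:
servo_tool([
  [[0,0,0],[0,0,0]],
  [[0,0,0],[0,0,0]],
  [[0,0,0],[0,0,0]],
  [[0,0,-30],[0,0,0]],
  [[0,0,-55],[0,0,0]],
  [[0,0,-80],[0,0,0]],
  [[0,-50,-80],[0,0,10]],
  [[0,-100,-80],[0,0,20]],
], hand=130)

```text
time: 21.02
tool_pos: [0.4052, -0.2346, 0.209]
eef_rot: [0.189, 0.982, -0.0, 0.001]
contact_force: [1.1, -0.5, -0.7]
grip_width: 0.0417
finger_force: 0.0
```

Emit:
servo_tool([
  [[20,-50,0],[0,0,10]],
  [[40,-110,0],[0,0,20]],
  [[60,-150,0],[0,0,30]],
  [[60,-150,0],[0,0,40]],
  [[60,-150,0],[0,0,50]],
  [[60,-150,0],[0,0,60]],
  [[60,-150,0],[0,0,70]],
])

```text
time: 21.9
tool_pos: [0.2943, -0.3512, 0.2084]
eef_rot: [0.719, 0.695, -0.0, 0.0]
contact_force: [0.3, 0.4, 0.1]
grip_width: 0.0421
finger_force: 0.0
```

```bash
python3 - <<'E'
from h import *
rel([(-71,-8,140),(-71,-8,75)],90)
s=r.sense();print(s["qpos"])
im,d=cams.capture("top");C=cloud("top",d);fx=(C[...,:2]-t)@M*1000
im0=cv2.imread("pics/top0.png");d0=np.load("pics/top0.npy")
for q in(d0,d):
    c=cloud("top",q);f=(c[...,:2]-t)@M*1000
    m=(c[...,2]>.145)&(c[...,2]<.17)&(np.hypot(f[...,0]+57,f[...,1]-184)<18);print("handle",f[m].mean(0),m.sum())
g=[cv2.cvtColor(a[205:252,212:278],6).astype(np.float32) for a in(im0,im)]
print("pix diff",[np.abs(g[0]-g[1]).mean()])
# wheel rotation by ECC-euclid
Wm=np.eye(2,3,dtype=np.float32);cc,Wm=cv2.findTransformECC(g[0],g[1],Wm,cv2.MOTION_EUCLIDEAN,(3,200,1e-6));print(cc,Wm)
a=[cv2.resize(x[170:260,205:340],None,fx=3.7,fy=5,interpolation=cv2.INTER_CUBIC) for x in(im0[:,:],im)]
a=[cv2.resize(x[220:262,225:265],None,fx=10,fy=10,interpolation=cv2.INTER_CUBIC) for x in(im0,im)]
cv2.imwrite("pics/p5.png",np.hstack([a[0][:,:400],a[1][:,:400]]))
E
```

```text
t 21.9 at feeder [-168.1  -33.7  208.4] F [0.3 0.4 0.1] w 0.0421
(-71, -8, 140) [26.4 96.9 68.5] [ 0.   0.  -0.4]
(-71, -8, 75) [ 26.4  96.9 133.5] [ 0.   0.  -0.4]
[-9.29010675e-01 -3.63518615e-01  1.92740458e+00 -3.42991068e-05
  1.57749839e+00 -8.95720660e-01]
handle [-60.57246077 186.41045802] 51
handle [-60.17028576 184.73894624] 54
pix diff [np.float32(6.0825276)]
0.9849201944453831 [[ 0.9997386   0.02286487 -0.30364808]
 [-0.02286487  0.9997386   0.7281117 ]]
```

View pics/p5.png

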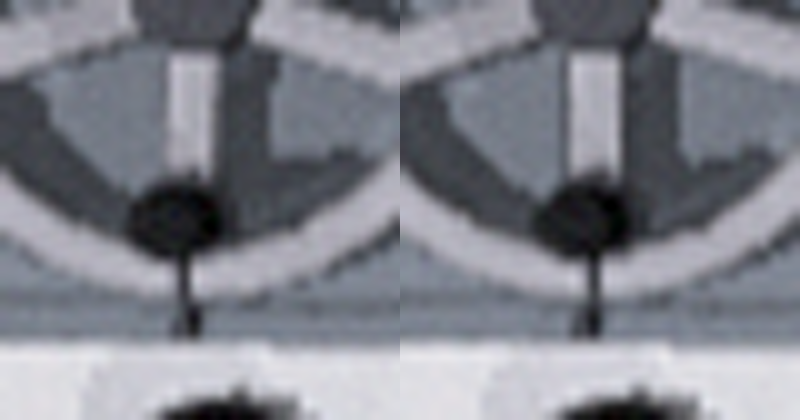

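The rim line (crop right, x≈193) sits at the pointer (x≈190). The handle is within 2 mm of its starting place, about 0.03 rad. Next is the guard bar.

Emit:
servo_tool([
  [[15,45,10],[0,0,0]],
  [[26,97,40],[0,0,0]],
  [[26,97,69],[0,0,0]],
  [[26,97,69],[0,0,-0.4]],
  [[26,97,69],[0,0,-0.4]],
], hand=165)

```text
time: 22.58
tool_pos: [0.3918, -0.3282, 0.1407]
eef_rot: [0.714, 0.7, 0.0, 0.001]
contact_force: [-0.0, -0.2, 0.2]
grip_width: 0.0299
finger_force: 0.0
```

```bash
python3 - <<'E'
from h import *
im,d=cams.capture("top");C=cloud("top",d);fx=(C[...,:2]-t)@M*1000
im2,_=cams.capture("scene")
m=(C[...,2]>.068)&(C[...,2]<.085)&(fx[...,0]<-50)&(fx[...,0]>-85)&(abs(fx[...,1]+10)<50);print("bar",fx[m].min(0),fx[m].max(0),np.median(C[m][:,2]),m.sum())
m=(C[...,2]>.045)&(C[...,2]<.06)&(fx[...,0]<20)&(fx[...,0]>-45)&(fx[...,1]<-97)&(fx[...,1]>-160);print("box -y part",fx[m].min(0),fx[m].max(0),m.sum())
rel([(-71,-8,58)],90)
cv2.imwrite("pics/p6.png",np.vstack([cv2.resize(im[175:295,205:395],None,fx=2.5,fy=2.5),cv2.resize(im2[130:330,170:360],None,fx=2.5,fy=1.4)]))
E
```

```text
Traceback (most recent call last):
ValueError: zero-size array to reduction operation minimum which has no identity
```

```bash
python3 - <<'E'
from h import *
im2,_=cams.capture("scene")
rel([(-71,-8,58)],90)
cv2.imwrite("pics/p6.png",cv2.resize(im2[160:340,170:390],None,fx=3,fy=3,interpolation=cv2.INTER_CUBIC))
E
```

```text
t 22.73 at feeder [-71.1  -8.4 140.8] F [ 0.5 -0.2  0.1] w 0.0302
(-71, -8, 58) [ 0.5 -0.  82.8] [0.1 0.1 0.3]
```

View pics/p6.png

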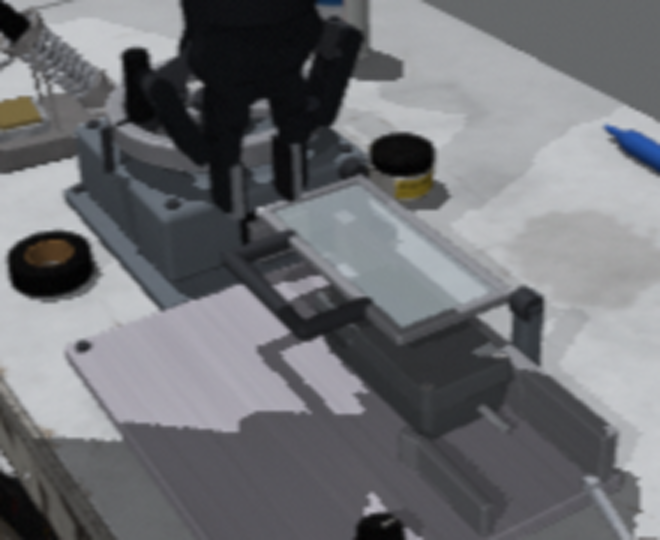

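The guard is shut at (380,260), the box has been carried along the fence to (430,370), and the fingers are above the bow at (270,270). I lower and grip.

Emit:
servo_tool([
  [[0,1,30],[0,0,0]],
  [[0,1,55],[0,0,0]],
  [[0,1,75],[0,0,0]],
  [[0,1,82],[0,0,0]],
])

```text
time: 23.22
tool_pos: [0.3925, -0.3278, 0.0567]
eef_rot: [0.714, 0.7, -0.0, -0.0]
contact_force: [-0.3, 0.2, -0.5]
grip_width: 0.0298
finger_force: 0.0
```

Emit:
servo_tool([
  [[0,0,0],[0,0,0]],
  [[0,0,0],[0,0,0]],
  [[0,0,0],[0,0,0]],
], hand=255, grip_force=40)

```text
time: 23.6
tool_pos: [0.3924, -0.328, 0.058]
eef_rot: [0.714, 0.7, -0.0, -0.0]
contact_force: [-6.8, 0.3, -0.2]
grip_width: 0.0104
finger_force: 38.9
```

```bash
python3 - <<'E'
from h import *
rel([(-69,-8,58)],90)
for k in range(1,11):
    a=np.radians(k*10);print(k*10,np.round([125*(1-np.cos(a)),-125*np.sin(a)],1))
E
```

```text
t 23.6 at feeder [-70.5  -8.   58. ] F [-6.8  0.3 -0.2] w 0.0104
(-69, -8, 58) [-0.   1.5 -0. ] [-0.1  0.   0.3]
10 [  1.9 -21.7]
20 [  7.5 -42.8]
30 [ 16.7 -62.5]
40 [ 29.2 -80.3]
50 [ 44.7 -95.8]
60 [  62.5 -108.3]
70 [  82.2 -117.5]
80 [ 103.3 -123.1]
90 [ 125. -125.]
100 [ 146.7 -123.1]
```

Emit:
servo_tool([
  [[0,0.5,-11],[0,0,0]],
  [[0,2,-22],[0,0,0]],
  [[0,4.5,-32.5],[0,0,0]],
  [[0,7.5,-43],[0,0,0]],
  [[0,12,-53],[0,0,0]],
  [[0,17,-62.5],[0,0,0]],
  [[0,22.5,-72],[0,0,0]],
  [[0,29,-80],[0,0,0]],
])

```text
time: 24.6
tool_pos: [0.4204, -0.3289, 0.1397]
eef_rot: [0.714, 0.7, -0.002, -0.001]
contact_force: [-26.7, 2.3, 16.9]
grip_width: 0.0104
finger_force: 39.9
```

Emit:
servo_tool([
  [[0,8,-8],[0,0,0]],
  [[0,16,-15.5],[0,0,0]],
  [[0,24,-22],[0,0,0]],
  [[0,33,-28],[0,0,0]],
  [[0,43,-33],[0,0,0]],
  [[0,53,-37.5],[0,0,0]],
  [[0,64,-40.5],[0,0,0]],
  [[0,74,-43],[0,0,0]],
])

```text
time: 25.6
tool_pos: [0.4963, -0.3311, 0.1832]
eef_rot: [0.714, 0.7, -0.001, 0.002]
contact_force: [-3.2, -7.9, 2.8]
grip_width: 0.0103
finger_force: 39.9
```

```bash
python3 - <<'E'
from h import *
rel([(78,-8,181)],90)
im2,_=cams.capture("scene")
cv2.imwrite("pics/p7.png",cv2.resize(im2[60:300,180:480],None,fx=2,fy=2,interpolation=cv2.INTER_CUBIC))
E
```

```text
t 25.6 at feeder [ 33.4  -8.4 183.2] F [-3.2 -7.9  2.8] w 0.0103
(78, -8, 181) [ 0.2 44.6  2.3] [0.1 0.2 0.3]
```

View pics/p7.png

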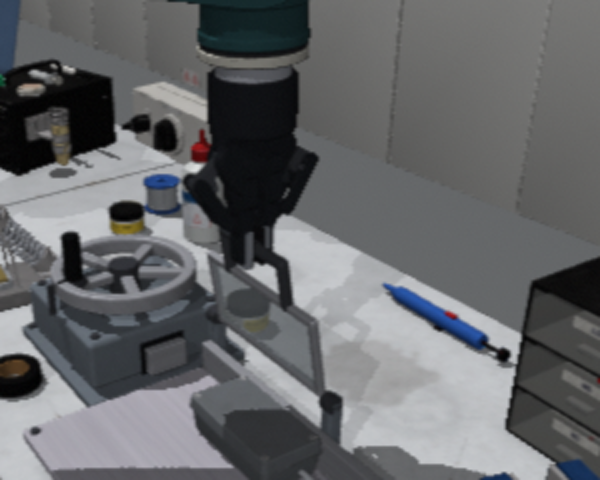

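The guard is nearly upright with the bar still gripped at (260,245). I continue to the stop.

Emit:
servo_tool([
  [[0,11,-2],[0,0,0]],
  [[0,22,-2],[0,0,0]],
  [[0,33,-2],[0,0,0]],
  [[0,40,-1],[0,0,0]],
  [[0,44,0],[0,0,0]],
  [[0,46,0],[0,0,0]],
  [[0,46,0],[0,0,0]],
])

```text
time: 26.52
tool_pos: [0.54, -0.3319, 0.1832]
eef_rot: [0.714, 0.7, -0.002, -0.0]
contact_force: [-26.2, -2.7, 15.7]
grip_width: 0.0104
finger_force: 41.7
```

```bash
python3 - <<'E'
from h import *
rel([(80,-8,181)],90)
E
```

```text
t 26.52 at feeder [ 77.1  -8.1 183.2] F [-26.2  -2.7  15.7] w 0.0104
(80, -8, 181) [0.1 2.9 2.2] [-0.2  0.1  0.3]
```

Emit:
servo_tool([
  [[0,-1,0],[0,0,0]],
  [[0,-2,0],[0,0,0]],
  [[0,-2,0],[0,0,0]],
  [[0,-2,-20],[0,0,0]],
  [[0,-2,-45],[0,0,0]],
  [[0,-40,-55],[0,0,0]],
  [[0,-100,-60],[0,0,0]],
  [[0,-160,-60],[0,0,0]],
], hand=165)

```text
time: 27.52
tool_pos: [0.3806, -0.3274, 0.2422]
eef_rot: [0.714, 0.7, 0.0, 0.001]
contact_force: [-0.1, -0.1, 1.4]
grip_width: 0.0302
finger_force: 0.0
```

Emit:
servo_tool([
  [[-50,-20,0],[0,0,0]],
  [[-100,-40,0],[0,0,0]],
  [[-150,-60,0],[0,0,0]],
  [[-200,-80,0],[0,0,0]],
  [[-250,-100,0],[0,0,0]],
  [[-300,-110,0],[0,0,0]],
  [[-300,-110,0],[0,0,0]],
])

```text
time: 28.4
tool_pos: [0.2648, -0.6279, 0.2404]
eef_rot: [0.715, 0.699, 0.0, -0.0]
contact_force: [-0.7, 0.4, 0.7]
grip_width: 0.0302
finger_force: 0.0
```

```bash
python3 - <<'E'
from h import *
im,d=cams.capture("top");d0=np.load("pics/top0.npy")
for n,q in(("before",d0),("after",d)):
    c=cloud("top",q);f=(c[...,:2]-t)@M*1000
    m=(c[...,2]>.17)&(c[...,2]<.25)&(f[...,0]>20)&(f[...,0]<130)&(abs(f[...,1])<100);print(n,"bar",f[m].mean(0),np.median(c[m][:,2]),m.sum())
    m=(c[...,2]>.145)&(c[...,2]<.17)&(np.hypot(f[...,0]+57,f[...,1]-184)<18);print("handle",f[m].mean(0))
    m=(c[...,2]>.048)&(c[...,2]<.06)&(f[...,0]<29)&(f[...,0]>-170)&(f[...,1]<85)&(f[...,1]>-150);print("box",cv2.minAreaRect(f[m].astype(np.float32)))
rel([(0,0,0)],90)
cv2.imwrite("pics/p8.png",cv2.resize(im[170:295,205:395],None,fx=4,fy=4,interpolation=cv2.INTER_CUBIC))
E
```

```text
before bar [75.48996304 -8.17810976] 0.19798821811997452 235
handle [-60.57246077 186.41045802]
box ((-104.21037292480469, -5.951225280761719), (122.4877700805664, 64.01214599609375), 80.88285827636719)
after bar [75.46158662 -8.42667456] 0.19811558831457288 235
handle [-60.2347866  184.92845269]
box ((-2.0700626373291016, -59.55611038208008), (121.5718994140625, 62.320404052734375), 89.84200286865234)
t 28.45 at feeder [-189.8 -309.6  240.7] F [0.4 0.3 0.4] w 0.0302
(0, 0, 0) [308.6 191.2 240.8] [-0.  -0.   0.3]
```

View pics/p8.png

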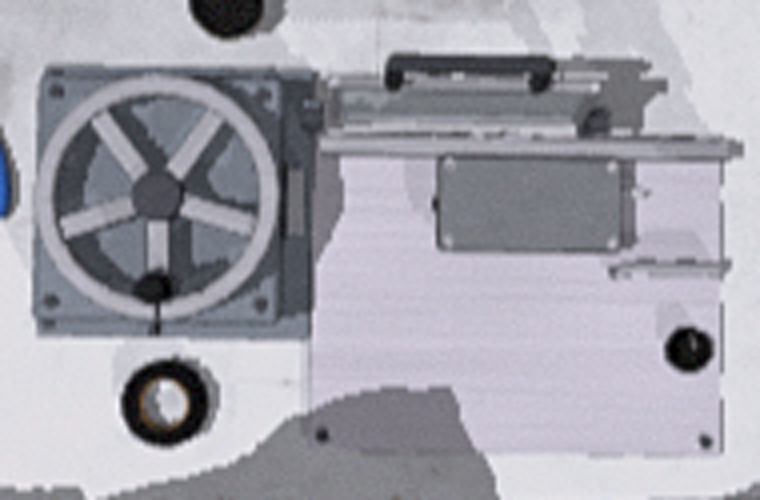

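The box lies flush on the fence with its near end at feeder y ≈ 0. The guard bar is back where it started, the wheel is home and the bystanders I can see in the crop are unmoved. I hand the job in.

```bash
python3 -c "
from bench import r
print(r.finish_job())"
```

```text
the job is handed in; nothing more can be done
None
```

The job is handed in at about 28 s: the box is flush on the fence where the ram left it, the wheel has made one anticlockwise turn and stands about 0.03 rad past its start, the guard is fully open, and the bystanders in my last view (tape, knob, jar) look unmoved; I did not re-check the pliers.

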